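# Find the spacer that fits the slicing guide

## Robot

A 6-joint arm with a two-finger parallel gripper is mounted at the origin on a cart in front of the work surface, level with it; the furniture and walls round the work are solid. World frame = base frame: x ahead of the robot, y to its left, z up, the work surface at z = 0. Lengths are in m, angles in rad, forces in N, time in s.
With the tool pointing down it reaches from about 0.225 to 0.875 m from the base axis. Payload 3.4 kg.
Tool frame: the origin (TCP) lies at the very end of the fingers, on their centre line; the grasp point (between the pads) lies 19 mm behind it (manip.hold_point_z is the distance from the TCP to the grasp point, in m); z points along the fingers, x is the direction in which the jaws open and shut, and the axes are right-handed (so a half turn about z gives the same grasp; the last joint's range is limited). The gripper opens to 85 mm and grips with 20 to 120 N. Pads are 22 mm wide; open, the fingers measure 114 mm over their backs; the gripper's body (76 mm by 85 mm) begins 54 mm behind the grasp point. The pads swing forward as they close: fully open they stand 13 mm farther back than shut.
Start: joints at [-1.45, 0.276, 1.505, -0, 1.361, -0.121], TCP at [0.138, -0.558, 0.231] pointing down, gripper open.
Joint ranges: [-2.89, 2.89], [-0.75, 2.08], [0.22, 2.7], [-1.18, 4.32], [0.11, 2.71], [-2.7, 2.7]. Speed limits (rad/s): [2.57, 2.57, 3.14, 3.14, 3.14, 3.14].

## Interface

Orientations are given as a unit quaternion [w, x, y, z].
In Python, from rig import manip gives the robot as it stands.
- The arm moves only by the tool apply_moves, never from a script. Its argument "commands" is one flat list of numbers, 6 for each row, row after row: the shift along the tool's x, y, z normalised to -1 to 1, where 1 is 0.03 m, then the turn, a rotation vector about the tool's x, y, z normalised to -1 to 1, where 1 is 0.15 rad. A call has 1 to 20 rows; each row shifts and turns the commanded pose from where the row before left it, along the tool's axes as they then stand; what a row does not reach is not made up. A row lasts 1/10 s, in which the tool goes at most 50 mm and 8.59 degrees, less where a joint would pass 70% of its speed; a pose out of reach is approached as far as the arm can. A call with a number of a shift or a turn outside -1 to 1 is refused whole. A call with a gripper value outside its range is refused whole. "jaw" is the opening, from -1 (shut) to 1 (fully open), set as the call begins (left out, the last holds). The fingers move at their own pace and stop on an object; "newtons" is the grip in N (left out, the last holds). Time passes only in rows, so rows that do not move let the fingers close. It gives the time, the measured TCP pose, the force and the opening at its end, in the units of the state.
- manip.get_state(): the state, without advancing time (a new reading comes with each control period).
- manip.get_image(name): name is "scene" or "top" or "wrist"; returns a dict with "frame" (480x640x3 uint8, red, green, blue), "fx", "fy", "cx", "cy" (pixels), "extrinsics" (4x4, takes a point from camera to world coordinates); the wrist camera has in their place "mount" (4x4, takes a point from camera to tool coordinates, whose origin is the TCP and whose axes are the tool frame's). Camera axes: x right, y up, looking along -z (the intrinsics and any distortion apply to the point x, -y, -z); pixel columns grow to the right and rows downward; lengths in m; the calibration is good to about 2 mm. A picture is of the moment at which its call begins: read the wrist's pose just before it. There is no depth.
- manip.sign_off(): hands the job in, once; it reports no verdict.
The state is a dict: "clock": time; "qpos": joint angles; "qd": joint speeds; "effort": joint torques, N m; "position": TCP position; "ee_rot": TCP orientation; "contact_force": force on the tool from outside, world axes, zero at the start; "moment": the same for the moment, N m; "width": finger opening in m.
Only numpy, scipy, OpenCV 4.12 (cv2) and the standard library are available. Lean on these libraries where they do the work, as an engineer would, in place of code of your own. Each camera call takes 0.05 s, during which the arm holds its last target. There are 200 camera calls.

## Task

Try the three wooden spacers in the gap of the slicing guide and leave the one that slides in snugly standing upright in the gap, lowered until it stands on the small ledges inside with its black line level with the guide's top and no end sticking out of the gap. The other two must finally stand upright on the worktop, clear of the guide. Feel your way in gently and never force a spacer that is too thick; leave the jars, the bowl and the potato where they are.

Things in the scene. Friction and masses are not known exactly. Their poses are not given: they have to be found in the camera images.
- guide: wooden slicing guide, fixed, 96 mm along its x, 118 mm along its y (y = -75.5 to +42.5 mm), 46 mm high; origin at its underside, z up. A straight gap runs along its x, open at the top and both ends, 76 mm long (x = -38 to +38 mm), between a fixed wooden cheek (+y side) and an aluminium fence (-y side). Press no part of it with more than about 20 N
- cheek_edge (a point): on the guide, axes as the guide's: the cheek's face (guide y = +12.1 mm, x = 0) at the height of the cheek's and fence's top, guide z = 46 mm (housing behind the fence 46.6 mm). The fence faces it, locked at one of three unknown settings that leave a gap of 24.2, 19.2 or 14.2 mm, 1.2 mm more than one of the spacers. Top edges have 2.5 mm lead-in bevels
- ledge (a point): on the guide, axes as the guide's: guide x = 0, y = +12.1, z = 22 mm, the height of the two ledges, 2.6 mm wide, one on each side of the gap; below them it goes on down to z = 6 mm. A spacer too thick stays on the top edges; the right one stands on both ledges, its centre at guide z = 52 mm; a thin one has 5 mm or more of play and tips or drops past them
- thin_centre (a point): pale wooden spacer, 50 mm long (its x), 13 mm thick (its y), 60 mm tall (its z), about 50 to 100 g, standing upright; a thin black line runs round it 24 mm above its underside. The point is its centre, 30 mm above its underside; axes as the spacer's
- middle_centre (a point): green painted wooden spacer, 50 mm long (its x), 18 mm thick (its y), 60 mm tall (its z), about 50 to 100 g, standing upright; a thin black line runs round it 24 mm above its underside. The point is its centre, 30 mm above its underside; axes as the spacer's
- thick_centre (a point): dark brown wooden spacer, 50 mm long (its x), 23 mm thick (its y), 60 mm tall (its z), about 50 to 100 g, standing upright; a thin black line runs round it 24 mm above its underside. The point is its centre, 30 mm above its underside; axes as the spacer's
- white_jar: bystander: loose spice jar with white cap, 47 mm wide, 108 mm high; origin at the centre of its underside, z up
- black_jar: bystander: loose spice jar with black cap, 40 mm wide, 105 mm high; origin at the centre of its underside, z up
- prep_bowl: bystander: loose thin bowl, 125 mm wide, 44 mm high; origin at the centre of its underside, z up
- potato: bystander: loose small potato, 45x49x34 mm, on the chopping board; origin at the centre of its underside, z up
Things that resemble listed ones, but are neither listed nor needed, are in the scene too. Leave any purple look-alike of the part that bears thick_centre alone.

How it is judged:
By the outcome, as a careful person would: the job done as asked, in the order asked, and still so for the second after the job is handed in, with the robot touching nothing.
It also fails if it takes over 72 s, if anything falls off the work surface, if the arm or the gripper's body presses on something with over 40 N, if the wrist force passes 120 N, or if a joint passes its speed limit or range.

## Working session

There is one attempt and no reset: what is moved stays moved. The work goes in short steps, Python scripts to look and compute and a tool call to move; the robot and the scene stay as the last step left them, time stands still between calls to the robot, and variables do not carry over. Pictures are saved under pics/ and viewed, about 8 in all and at most 12, crops included, and the job is handed in when it is done.

Besides the shell and the picture viewer there is one more tool, called after "Request:" in YAML: its name, and indented under it one key for each argument. apply_moves: Moves the arm, as the interface text tells. Scaled input: -1 to 1 covers 0.03 m each way for a shift and 0.15 rad each way for a turn. Its arguments: {"type":"object","properties":{"commands":{"type":"array"},"jaw":{"type":"number"},"newtons":{"type":"number"}},"required":["commands"]}

```bash
mkdir -p pics; ls; python3 - <<'E'
from rig import manip
import cv2,numpy as np,pickle
s=manip.get_state();print({k:np.round(v,3).tolist() for k,v in s.items()})
for n in("scene","top"):
    d=manip.get_image(n);pickle.dump(d,open(f"{n}0.pkl","wb"));cv2.imwrite(f"pics/{n}0.png",d["frame"][...,::-1])
    print(n,[k for k in d if k!="frame"],d["fx"],d["fy"],d["cx"],d["cy"],np.round(d["extrinsics"],3).tolist())
print(manip.hold_point_z)
E
```

```text
pics
{'clock': 0.0, 'qpos': [-1.45, 0.277, 1.506, 0.0, 1.361, -0.121], 'qd': [-0.001, -0.0, -0.001, -0.001, -0.001, 0.0], 'effort': [0.0, -41.677, -24.58, -0.0, 0.011, 0.0], 'position': [0.138, -0.558, 0.23], 'ee_rot': [-0.001, 0.787, -0.617, -0.001], 'contact_force': [-0.166, -0.655, -0.192], 'moment': [-0.028, -0.008, 0.013], 'width': 0.085}
scene ['fx', 'fy', 'cx', 'cy', 'extrinsics'] 530.1948607835849 530.1948607835849 318.54636924003603 240.65602596248218 [[-0.822, 0.44, -0.36, 0.108], [-0.569, -0.635, 0.523, 0.844], [0.001, 0.635, 0.773, 0.825], [0.0, 0.0, 0.0, 1.0]]
top ['fx', 'fy', 'cx', 'cy', 'extrinsics'] 438.9317715398599 438.9317715398599 310.7180314427594 237.62309618583936 [[-0.01, 0.983, -0.184, 0.324], [-1.0, -0.01, 0.003, 0.321], [0.001, 0.184, 0.983, 0.998], [0.0, 0.0, 0.0, 1.0]]
0.0187
```

View pics/top0.png

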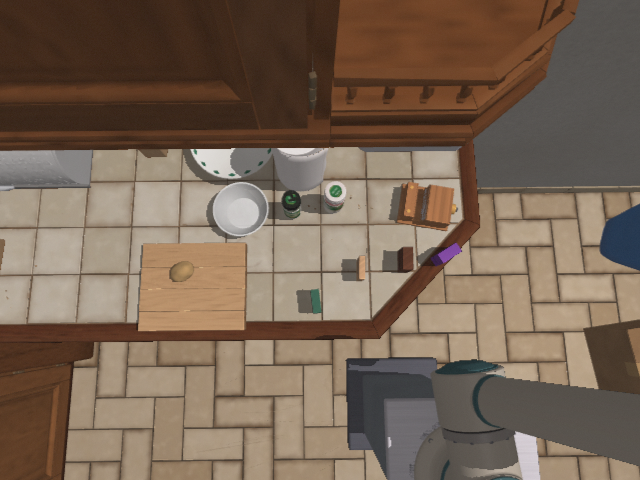

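View pics/scene0.png

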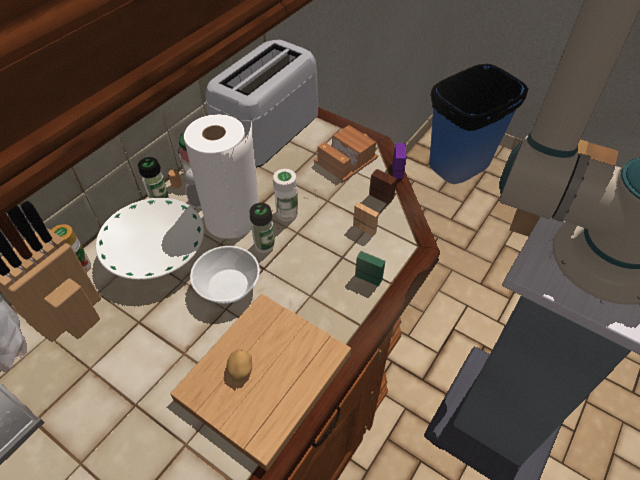

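Seen in the top view: green spacer (316,301), pale spacer (362,268), dark brown spacer (406,259), purple look-alike (446,255; not wanted) and guide (427,205). The jars are at (291,203) and (335,193), with jar look-alikes behind the towel roll in the scene view. Next come the close crop and coordinates.

```bash
cat >h.py <<'E'
import numpy as np,cv2,pickle
from scipy.spatial.transform import Rotation as R
from rig import manip
def Rm(q): return R.from_quat(q,scalar_first=True).as_matrix()
def wrist(name=None):
    s=manip.get_state();d=manip.get_image("wrist")
    T=np.eye(4);T[:3,:3]=Rm(s["ee_rot"]);T[:3,3]=s["position"]
    d["extrinsics"]=T@d["mount"]
    if name: cv2.imwrite(name,d["frame"][...,::-1]);pickle.dump(d,open("w.pkl","wb"))
    return d
def cast(d,uv,z):
    uv=np.atleast_2d(np.float64(uv));E=d["extrinsics"]
    r=np.c_[(uv[:,0]-d["cx"])/d["fx"],-(uv[:,1]-d["cy"])/d["fy"],-np.ones(len(uv))]@E[:3,:3].T
    return E[:3,3]+r*((z-E[2,3])/r[:,2])[:,None]
def proj(d,P):
    E=d["extrinsics"];p=(np.atleast_2d(P)-E[:3,3])@E[:3,:3]
    return np.c_[d["cx"]-d["fx"]*p[:,0]/p[:,2],d["cy"]+d["fy"]*p[:,1]/p[:,2]]
def st():
    s=manip.get_state();M=Rm(s["ee_rot"]);return s,M
E
python3 - <<'E'
from h import *
d=pickle.load(open("top0.pkl","rb"))
for n,uv,z in[("green",(316,301),.03),("pale",(362,268),.03),("brown",(406,259),.03),("purple",(446,255),.03),("guide",(427,205),.046),("wj",(335,193),.1),("bj",(291,203),.1)]:
    print(n,np.round(cast(d,uv,z),3))
c=cv2.resize(d["frame"][170:330,290:480],None,fx=4,fy=4,interpolation=cv2.INTER_CUBIC)
cv2.imwrite("pics/c1.png",c[...,::-1][:600,:800])
E
```

```text
green [[0.364 0.308 0.03 ]]
pale [[0.436 0.205 0.03 ]]
brown [[0.455 0.107 0.03 ]]
purple [[0.463 0.017 0.03 ]]
guide [[0.574 0.057 0.046]]
wj [[0.588 0.266 0.1  ]]
bj [[0.567 0.359 0.1  ]]
```

View pics/c1.png

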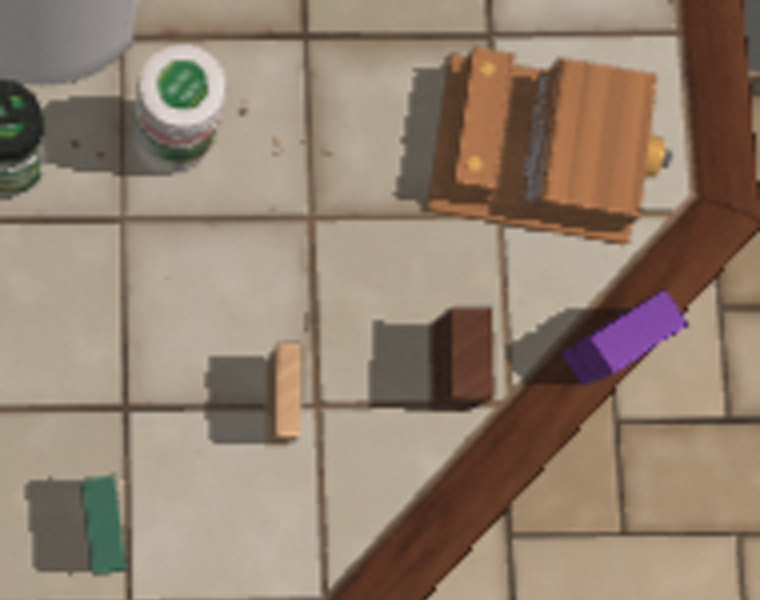

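Request:
apply_moves:
  commands: [-0.86, -0.98, 0, 0, 0, 0, -0.86, -0.98, 0, 0, 0, 0, -0.86, -0.98, 0, 0, 0, 0, -0.86, -0.98, 0, 0, 0, 0, -0.86, -0.98, 0, 0, 0, 0, -0.86, -0.98, 0, 0, 0, 0, -0.86, -0.98, 0, 0, 0, 0, -0.86, -0.98, 0, 0, 0, 0, -0.86, -0.98, 0, 0, 0, 0, -0.86, -0.98, 0, 0, 0, 0, -0.86, -0.98, 0, 0, 0, 0, -0.86, -0.98, 0, 0, 0, 0, -0.86, -0.98, 0, 0, 0, 0, -0.86, -0.98, 0, 0, 0, 0, -0.86, -0.98, 0, 0, 0, 0, -0.86, -0.98, 0, 0, 0, 0, -0.86, -0.98, 0, 0, 0, 0]

```text
clock: 1.8
position: [0.5184, -0.0112, 0.2309]
ee_rot: [0.0, 0.787, -0.617, -0.0]
contact_force: [0.4, -1.0, 0.6]
width: 0.0854
```

```bash
python3 - <<'E'
from h import *
s,M=st();print(s["clock"],np.round(s["qpos"],2),np.round(s["position"],3),np.round(M,3).tolist())
d=wrist("pics/w1.png");print(np.round(d["mount"],3).tolist(),d["fx"],d["cx"],d["cy"])
E
```

```text
1.8 [-0.16  0.19  1.62 -0.    1.33  1.17] [ 0.518 -0.011  0.231] [[0.24, -0.971, -0.001], [-0.971, -0.24, -0.0], [0.0, 0.001, -1.0]]
[[1.0, 0.0, -0.0, -0.0], [0.0, -0.958, -0.286, -0.073], [-0.0, 0.286, -0.958, -0.143], [0.0, 0.0, 0.0, 1.0]] 346.82491323839264 319.1194535098331 241.79950733156474
```

View pics/w1.png

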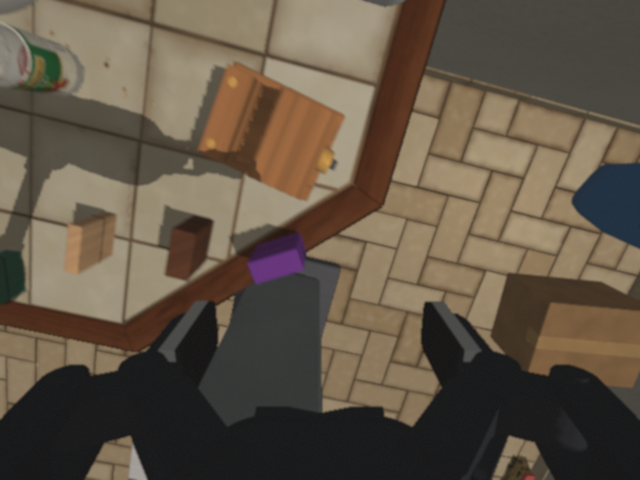

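The wrist view shows the guide at (270,130), with the brown, pale and green spacers at (188,247), (90,243) and (10,275). Next I turn to align with the guide and move over it, lower.

```bash
python3 - <<'E'
from h import *
d=pickle.load(open("w.pkl","rb"))
c=cast(d,[(238,63),(268,80),(205,135),(343,115)],.046);print(np.round(c,4));print(np.degrees(np.arctan2(*(c[0]-c[2])[[1,0]])))
E
```

```text
[[ 0.632   0.0883  0.046 ]
 [ 0.6251  0.0607  0.046 ]
 [ 0.5668  0.107   0.046 ]
 [ 0.6131 -0.0097  0.046 ]]
-15.996226121736205
```

Request:
apply_moves:
  commands: [-0.7, -0.2, 0.3, 0, 0, 0.8, -0.7, -0.2, 0.3, 0, 0, 0.8, -0.5, 0, 0.3, 0, 0, 0.8, 0, 0, 0, 0, 0, 0]

```text
clock: 2.25
position: [0.5207, 0.0471, 0.2027]
ee_rot: [-0.001, -0.665, 0.747, 0.002]
contact_force: [0.8, -0.1, 0.5]
width: 0.0854
```

```bash
python3 - <<'E'
from h import *
s,M=st();print(s["clock"],np.round(s["qpos"],2),np.round(s["position"],3),np.round(M[:,0],3))
d=wrist("pics/w2f.png")
cv2.imwrite("pics/w2.png",cv2.resize(d["frame"][0:290,40:440],None,fx=2,fy=2,interpolation=cv2.INTER_CUBIC)[...,::-1])
E
```

```text
2.25 [-0.04  0.22  1.66  0.    1.27  1.64] [0.521 0.047 0.203] [-0.115 -0.993 -0.   ]
```

View pics/w2.png

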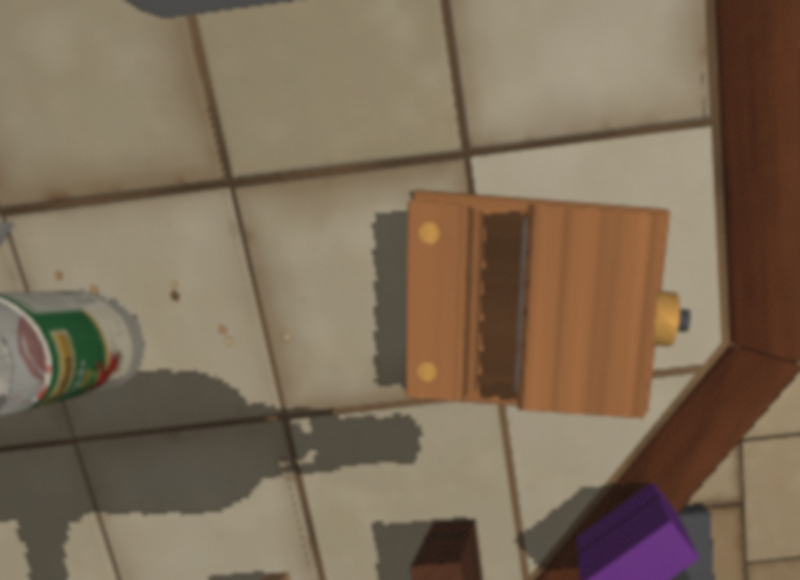

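```bash
python3 - <<'E'
from h import *
d=pickle.load(open("w.pkl","rb"))
f=lambda u,v:(40+u/2,v/2)
P=[f(407,200),f(405,398),f(529,206),f(519,404),f(667,209),f(645,415),f(474,210),f(466,398),f(428,232),f(427,371)]
c=cast(d,P,.046);print(np.round(c,4))
for i,j in((0,1),(2,3),(4,5),(6,7),(8,9)):print(np.degrees(np.arctan2(*(c[i]-c[j])[[1,0]])),np.linalg.norm(c[i]-c[j]))
a=np.arctan2(*(c[2]-c[3])[[1,0]]);ex=np.array([np.cos(a),np.sin(a),0]);ey=np.array([-ex[1],ex[0],0])
o=(c[2]+c[3])/2
print("ey coords rel",np.round((c-o)@ey*1000,1),"cam",(d["extrinsics"][:3,3]-o)@ey)
S=8;src=[];dst=[]
for x,y in((-.05,-.02),(.05,-.02),(.05,.04),(-.05,.04)):
    src.append(proj(d,o+x*ex+y*ey)[0]);dst.append(((.04-y)*1000*S,(.05-x)*1000*S*.7))
H=cv2.getPerspectiveTransform(np.float32(src),np.float32(dst))
im=cv2.warpPerspective(d["frame"],H,(480,560),flags=cv2.INTER_CUBIC)
cv2.imwrite("pics/gap.png",im[...,::-1]);pickle.dump((o,ex,ey),open("g.pkl","wb"))
for r in((160,260),(300,400)):
    p=im[r[0]:r[1]].mean(0).astype(int)[::4]
    print([f"{40-i*.5:.1f}:{q[0]},{q[2]}" for i,q in enumerate(p)][20:100])
E
```

```text
[[ 0.6285  0.0957  0.046 ]
 [ 0.5497  0.1108  0.046 ]
 [ 0.6207  0.0473  0.046 ]
 [ 0.5414  0.0619  0.046 ]
 [ 0.6131 -0.0077  0.046 ]
 [ 0.5302  0.0078  0.046 ]
 [ 0.6217  0.0695  0.046 ]
 [ 0.5467  0.0845  0.046 ]
 [ 0.6156  0.0894  0.046 ]
 [ 0.5602  0.0993  0.046 ]]
-10.870144959097983 0.08026928697979462
-10.433032394094562 0.08061936058560486
-10.580421976378206 0.08438351328977696
-11.25287401126817 0.07655321172134379
-10.18573059152396 0.0563732980526445
ey coords rel [ 49.   49.6   0.   -0.  -55.5 -55.3  22.   23.1  40.4  40.2] cam -0.013416015676580632
['30.0:143,60', '29.5:142,60', '29.0:141,59', '28.5:139,59', '28.0:138,58', '27.5:138,58', '27.0:139,59', '26.5:140,59', '26.0:137,58', '25.5:130,55', '25.0:120,51', '24.5:110,47', '24.0:103,45', '23.5:102,45', '23.0:107,47', '22.5:115,50', '22.0:123,53', '21.5:127,55', '21.0:128,55', '20.5:124,53', '20.0:117,51', '19.5:110,48', '19.0:105,46', '18.5:101,44', '18.0:96,42', '17.5:90,40', '17.0:83,37', '16.5:77,35', '16.0:74,34', '15.5:74,34', '15.0:74,34', '14.5:74,34', '14.0:74,34', '13.5:74,34', '13.0:74,34', '12.5:74,34', '
[... 1056 characters left out ...]
', '15.0:79,36', '14.5:79,36', '14.0:80,36', '13.5:80,36', '13.0:80,36', '12.5:80,36', '12.0:80,36', '11.5:80,36', '11.0:80,36', '10.5:80,36', '10.0:80,36', '9.5:80,36', '9.0:80,36', '8.5:80,36', '8.0:80,36', '7.5:80,36', '7.0:80,36', '6.5:80,36', '6.0:80,36', '5.5:80,36', '5.0:80,36', '4.5:80,36', '4.0:80,38', '3.5:81,43', '3.0:82,50', '2.5:83,57', '2.0:86,62', '1.5:88,62', '1.0:90,58', '0.5:91,51', '0.0:94,46', '-0.5:99,44', '-1.0:107,46', '-1.5:117,50', '-2.0:127,54', '-2.5:135,57', '-3.0:141,60', '-3.5:144,61', '-4.0:147,62', '-4.5:149,62', '-5.0:150,63', '-5.5:151,63', '-6.0:152,64', '-6.5:152,64', '-7.0:152,64', '-7.5:151,63', '-8.0:150,63', '-8.5:149,63', '-9.0:149,62', '-9.5:149,62']
```

View pics/gap.png

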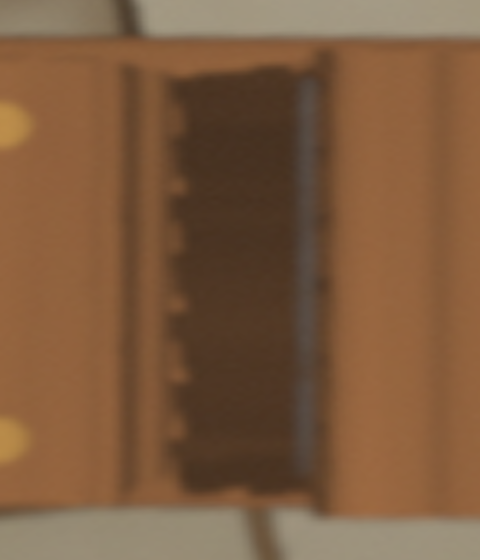

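The rectified crop shows the cheek's bevel from 25.5 to 23 mm, then its face and ledge down to 17 mm. The fence's bevel ends at about 3.7 mm. That gives a gap of about 19.3 mm, the 19.2 setting, so the green 18 mm spacer should fit. Next I go above green.

Request:
apply_moves:
  commands: [-0.89, 0.69, 0, 0, 0, 0, -0.89, 0.69, 0, 0, 0, 0, -0.89, 0.69, 0, 0, 0, 0, -0.89, 0.69, 0, 0, 0, 0, -0.89, 0.69, 0, 0, 0, 0, -0.89, 0.69, 0, 0, 0, 0, -0.89, 0.69, 0, 0, 0, 0, -0.89, 0.69, 0, 0, 0, 0, -0.89, 0.69, 0, 0, 0, 0, 0, 0, 0, 0, 0, -0.7, 0, 0, 0, 0, 0, -0.7, 0, 0, 0, 0, 0, 0]

```text
clock: 3.5
position: [0.366, 0.3057, 0.2048]
ee_rot: [-0.0, 0.739, -0.673, 0.0]
contact_force: [1.1, -0.1, 0.7]
width: 0.0855
```

```bash
cat >>h.py <<'E'
def green(d,zt=.06,view=None):
    "top face of the green spacer: bright green pixels -> world rectangle on plane zt"
    hsv=cv2.cvtColor(d["frame"],cv2.COLOR_RGB2HSV)
    m=cv2.inRange(hsv,(60,80,30),(95,255,255))
    n,l,s,c=cv2.connectedComponentsWithStats(m);k=1+np.argmax(s[1:,4]);m=np.uint8(l==k)
    V=hsv[...,2][m>0]
    t,_=cv2.threshold(V.reshape(-1,1),0,255,cv2.THRESH_OTSU)
    mt=np.uint8((m>0)&(hsv[...,2]>t))
    n,l,s2,c2=cv2.connectedComponentsWithStats(mt);k2=1+np.argmax(s2[1:,4]);mt=np.uint8(l==k2)
    ct=max(cv2.findContours(mt,0,2)[0],key=cv2.contourArea)[:,0]
    w=cast(d,ct,zt)
    r=cv2.minAreaRect(np.float32(w[:,:2]*1000))
    return s[k],t,s2[k2],r,cv2.boxPoints(r)
E
python3 - <<'E'
from h import *
s,M=st();print(s["clock"],np.round(s["qpos"],2),np.round(s["position"],4),np.round(M[:,0],3))
d=wrist("pics/w3.png");print(green(d))
E
```

```text
3.5 [ 0.55  0.15  1.75 -0.    1.25  2.03] [0.366  0.3057 0.2048] [ 0.093 -0.996  0.   ]
(array([ 305,  194,   20,   64, 1094], dtype=int32), 65.0, array([305, 202,  20,  56, 998], dtype=int32), ((363.0948791503906, 309.1335144042969), (48.853755950927734, 15.548660278320312), 6.772314548492432), array([[337.92166, 313.97308],
       [339.75522, 298.5329 ],
       [388.2681 , 304.29395],
       [386.43454, 319.73413]], dtype=float32))
```

View pics/w3.png

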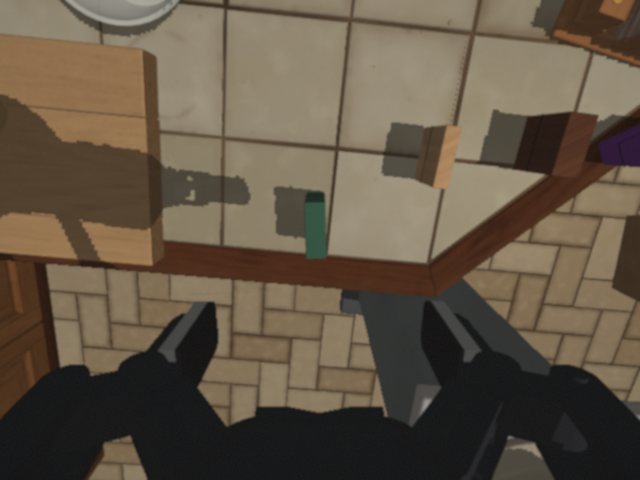

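Green is at (316,228), its top centre at (0.363,0.309), yaw 6.8°. Next: correct, descend and grip.

Request:
apply_moves:
  commands: [-0.12, 0.09, 0.9, 0, 0, -0.16, 0, 0, 1, 0, 0, 0, 0, 0, 1, 0, 0, 0, 0, 0, 1, 0, 0, 0, 0, 0, 1, 0, 0, 0, 0, 0, 0.6, 0, 0, 0, 0, 0, 0.36, 0, 0, 0, 0, 0, 0, 0, 0, 0]

```text
clock: 4.35
position: [0.3622, 0.3086, 0.0275]
ee_rot: [0.001, 0.746, -0.666, -0.0]
contact_force: [0.0, 0.3, 0.6]
width: 0.0852
```

Request:
apply_moves:
  commands: [0, 0, 0, 0, 0, 0, 0, 0, 0, 0, 0, 0, 0, 0, 0, 0, 0, 0, 0, 0, 0, 0, 0, 0, 0, 0, 0, 0, 0, 0, 0, 0, 0, 0, 0, 0, 0, 0, 0, 0, 0, 0, 0, 0, 0, 0, 0, 0]
  jaw: -1
  newtons: 40

```text
clock: 5.15
position: [0.3627, 0.3097, 0.029]
ee_rot: [-0.0, 0.747, -0.665, 0.0]
contact_force: [-0.5, -1.5, 6.5]
width: 0.0174
```

```bash
python3 - <<'E'
from h import *
o,ex,ey=pickle.load(open("g.pkl","rb"));g=o+.01335*ey;print("gap",g,np.degrees(np.arctan2(ex[1],ex[0])))
s,M=st();print(np.round(M,3));dl=g-s["position"];print(np.round(M.T@np.r_[dl[:2],0]/.03,2), np.degrees(np.arctan2(M[1,0],M[0,0])))
E
```

```text
gap [0.58344104 0.06776131 0.046     ] -10.433032394094562
[[ 0.116 -0.993  0.001]
 [-0.993 -0.116  0.   ]
 [-0.    -0.001 -1.   ]]
[ 8.86 -6.38  0.  ] -83.36129669212102
```

Request:
apply_moves:
  commands: [0, 0, -0.3, 0, 0, 0, 0, 0, -0.9, 0, 0, 0, 0, 0, -1, 0, 0, 0, 0, 0, -1, 0, 0, 0, 0, 0, -0.8, 0, 0, 0]

```text
clock: 5.65
position: [0.3625, 0.3097, 0.1503]
ee_rot: [-0.001, 0.747, -0.665, 0.0]
contact_force: [0.5, -0.1, -0.3]
width: 0.0174
```

Request:
apply_moves:
  commands: [0.886, -0.638, 0, 0, 0, 0, 0.886, -0.638, 0, 0, 0, 0, 0.886, -0.638, 0, 0, 0, 0, 0.886, -0.638, 0, 0, 0, 0, 0.886, -0.638, 0, 0, 0, 0, 0.886, -0.638, 0, 0, 0, 0, 0.886, -0.638, 0, 0, 0, 0, 0.886, -0.638, 0, 0, 0, 0, 0.886, -0.638, 0, 0, 0, 0, 0.886, -0.638, 0, 0, 0, 0, 0, 0, 0.2, 0, 0, 1, 0, 0, 0.2, 0, 0, 1, 0, 0, 0, 0, 0, 0]

```text
clock: 6.95
position: [0.5824, 0.0673, 0.1355]
ee_rot: [-0.001, -0.639, 0.769, 0.001]
contact_force: [-0.4, 0.2, -0.9]
width: 0.0175
```

```bash
python3 - <<'E'
from h import *
o,ex,ey=pickle.load(open("g.pkl","rb"));g=o+.01335*ey
s,M=st();print(s["clock"],np.round(s["position"],4));dl=g-s["position"];print(np.round(M.T@np.r_[dl[:2],0]/.03,2), np.degrees(np.arctan2(M[1,0],M[0,0])))
d=wrist("pics/w4.png");print(np.round(d["extrinsics"][:3,3],3));cv2.imwrite("pics/w4c.png",cv2.resize(d["frame"][40:340,180:460],None,fx=2,fy=2,interpolation=2)[...,::-1])
E
```

```text
6.95 [0.5824 0.0673 0.1355]
[-0.02 -0.03 -0.  ] -100.57561868408368
[0.654 0.054 0.278]
```

View pics/w4c.png

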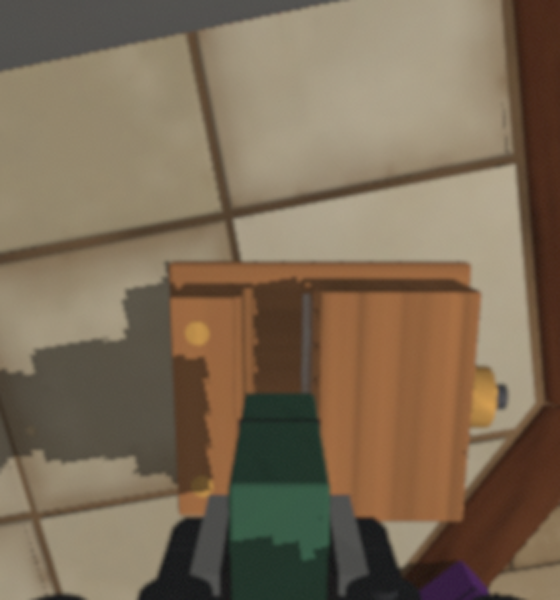

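The green spacer hangs upright with its bottom edge at (246–314,395) in the crop. The gap lies just beyond it, with the cheek at about 249 and the fence at about 303. Next I check the lateral offset numerically.

```bash
python3 - <<'E'
from h import *
d=pickle.load(open("w.pkl","rb"));s,M=st()
f=d["frame"].astype(int);g0=s["position"]
for r in(190,205,220):
    p=f[r-4:r+5].mean(0)
    print(r,[f"{u}:{p[u,0]:.0f},{p[u,2]:.0f}" for u in range(296,344)])
for n,uv,z in(("sp",[(180+246/2,40+397/2),(180+314/2,40+397/2)],.1065),):
    print(n,np.round((cast(d,uv,z)-g0)@M*1000,1))
for u in range(298,344,2): print(u,np.round((cast(d,[(u,190),(u,220)],.046)-g0)@M[:,0]*1000,1),end=" ")
p=f[180:300,330];hs=f[225:300,303:340].mean((0,2))
print([f"{u}:{f[246:262,u].mean(0).astype(int)[[0,1]]}" for u in range(296,344)])
E
```

```text
190 ['296:121,52', '297:122,53', '298:125,54', '299:124,54', '300:119,52', '301:116,51', '302:124,54', '303:135,58', '304:136,58', '305:129,55', '306:118,51', '307:104,46', '308:88,40', '309:79,37', '310:78,36', '311:77,36', '312:78,36', '313:78,36', '314:78,36', '315:78,37', '316:78,36', '317:78,36', '318:78,36', '319:78,36', '320:78,36', '321:78,36', '322:78,37', '323:78,36', '324:78,36', '325:78,36', '326:78,36', '327:78,36', '328:78,36', '329:78,36', '330:78,43', '331:81,56', '332:85,67', '333:86,69', '334:83,62', '335:81,53', '336:85,45', '337:92,43', '338:95,42', '339:98,43', '340:108,48', '341:123,53', '342:134,57', '343:140,60']
205 ['296:142,61', '297:140,60', '298:144,61', '299:144,61', '300:134,57', '301:122,53', '302:124,54', '303:133,58', '304:136,59', '305:129,56', '306:115,50', '307:100,44', '308:86,40', '309:77,36', '310:75,35', '311:75,35', '312:75,35', '313:75,35', '314:75,36', '315:75,35', '316:75,35', '317:75,35', '318:75,35', '319:75,35', '320:75,35', '321:75,35', '322:75,35', '323:75,35', '324:74,34', '325:75,35', '326:75,35', '327:74,35', '328:75,34', '329:74,3
[... 1277 characters left out ...]
 '298:[120  83]', '299:[92 70]', '300:[62 58]', '301:[43 51]', '302:[35 49]', '303:[33 49]', '304:[33 49]', '305:[33 49]', '306:[33 49]', '307:[33 49]', '308:[33 49]', '309:[32 49]', '310:[32 49]', '311:[33 49]', '312:[32 49]', '313:[33 49]', '314:[33 49]', '315:[33 49]', '316:[33 49]', '317:[33 49]', '318:[33 49]', '319:[33 49]', '320:[32 49]', '321:[33 50]', '322:[32 49]', '323:[32 49]', '324:[32 49]', '325:[32 49]', '326:[32 49]', '327:[32 49]', '328:[32 49]', '329:[33 49]', '330:[33 49]', '331:[33 49]', '332:[33 49]', '333:[33 49]', '334:[33 49]', '335:[33 49]', '336:[33 49]', '337:[37 51]', '338:[48 55]', '339:[73 65]', '340:[107  80]', '341:[134  93]', '342:[148 100]', '343:[153 102]']
```

Request:
apply_moves:
  commands: [-0.055, -0.03, 0.6, 0, 0, 0, 0, 0, 0.7, 0, 0, 0, 0, 0, 0.5, 0, 0, 0, 0, 0, 0, 0, 0, 0]

```text
clock: 7.4
position: [0.5826, 0.0694, 0.0809]
ee_rot: [-0.002, -0.64, 0.768, 0.001]
contact_force: [-0.5, -0.3, -0.5]
width: 0.0173
```

Request:
apply_moves:
  commands: [0, 0, 0.06, 0, 0, 0, 0, 0, 0.06, 0, 0, 0, 0, 0, 0.06, 0, 0, 0, 0, 0, 0.06, 0, 0, 0, 0, 0, 0.06, 0, 0, 0]

```text
clock: 7.9
position: [0.5846, 0.069, 0.0737]
ee_rot: [0.0, -0.639, 0.769, -0.0]
contact_force: [-0.5, 0.2, -0.6]
width: 0.0176
```

Request:
apply_moves:
  commands: [0, 0, 0.05, 0, 0, 0, 0, 0, 0.05, 0, 0, 0, 0, 0, 0.05, 0, 0, 0, 0, 0, 0, 0, 0, 0]

```text
clock: 8.3
position: [0.5843, 0.0691, 0.0687]
ee_rot: [-0.0, -0.639, 0.769, 0.0]
contact_force: [0.0, 0.1, -1.4]
width: 0.0175
```

It is past the bevels without resistance, so I keep lowering gently.

Request:
apply_moves:
  commands: [0, 0, 0.08, 0, 0, 0, 0, 0, 0.08, 0, 0, 0, 0, 0, 0.08, 0, 0, 0, 0, 0, 0.08, 0, 0, 0, 0, 0, 0.08, 0, 0, 0, 0, 0, 0, 0, 0, 0]

```text
clock: 8.9
position: [0.5841, 0.0691, 0.0565]
ee_rot: [-0.0, -0.639, 0.769, 0.0]
contact_force: [-0.2, -0.0, -1.0]
width: 0.0173
```

Request:
apply_moves:
  commands: [0, 0, 0.05, 0, 0, 0, 0, 0, 0.05, 0, 0, 0, 0, 0, 0.04, 0, 0, 0, 0, 0, 0, 0, 0, 0]

```text
clock: 9.3
position: [0.5843, 0.0691, 0.0526]
ee_rot: [-0.0, -0.639, 0.769, 0.0]
contact_force: [0.1, 0.2, -0.6]
width: 0.0175
```

Request:
apply_moves:
  commands: [0, 0, 0.03, 0, 0, 0, 0, 0, 0.03, 0, 0, 0, 0, 0, 0, 0, 0, 0]

```text
clock: 9.6
position: [0.5845, 0.0691, 0.0511]
ee_rot: [0.0, -0.639, 0.769, -0.0]
contact_force: [0.4, -0.1, -0.1]
width: 0.0175
```

Request:
apply_moves:
  commands: [0, 0, 0.03, 0, 0, 0, 0, 0, 0.03, 0, 0, 0, 0, 0, 0, 0, 0, 0]

```text
clock: 9.9
position: [0.5846, 0.0691, 0.0508]
ee_rot: [0.0, -0.639, 0.769, -0.0]
contact_force: [-2.6, -0.8, 8.9]
width: 0.0171
```

Contact at the expected ledge height (8.9 N). Next I release and rise, then look.

Request:
apply_moves:
  commands: [0, 0, -0.02, 0, 0, 0, 0, 0, 0, 0, 0, 0, 0, 0, 0, 0, 0, 0, 0, 0, 0, 0, 0, 0, 0, 0, 0, 0, 0, 0]
  jaw: -0.1

```text
clock: 10.4
position: [0.5844, 0.0691, 0.0495]
ee_rot: [-0.0, -0.639, 0.769, 0.0]
contact_force: [-0.4, -0.8, -0.1]
width: 0.0386
```

Request:
apply_moves:
  commands: [0, 0, -0.2, 0, 0, 0, 0, 0, -0.7, 0, 0, 0, 0, 0, -1, 0, 0, 0, 0, 0, -1, 0, 0, 0, 0, 0.8, -1, 0, 0, 0, 0, 1, -0.5, 0, 0, 0, 0, 0, 0, 0, 0, 0]

```text
clock: 11.1
position: [0.5291, 0.0798, 0.1848]
ee_rot: [0.001, -0.639, 0.769, -0.0]
contact_force: [0.7, -0.8, -0.0]
width: 0.0384
```

```bash
python3 - <<'E'
from h import *
d=wrist("pics/w5f.png")
a=cv2.resize(d["frame"][20:300,180:460],(560,560),interpolation=2)[...,::-1]
t=manip.get_image("scene");b=cv2.resize(t["frame"][110:250,300:360+60],(480,560),interpolation=2)[...,::-1]
cv2.imwrite("pics/w5.png",cv2.resize(np.hstack([a,b]),(800,430)))
print(green(d,.082)[3]);o,ex,ey=pickle.load(open("g.pkl","rb"));print(o+.01335*ey)
s,M=st();print(s["clock"],s["position"])
E
```

```text
((582.9107055664062, 58.53547668457031), (15.711566925048828, 48.036102294921875), 79.22481536865234)
[0.58344104 0.06776131 0.046     ]
11.2 [0.53139469 0.07912994 0.18272651]
```

View pics/w5.png

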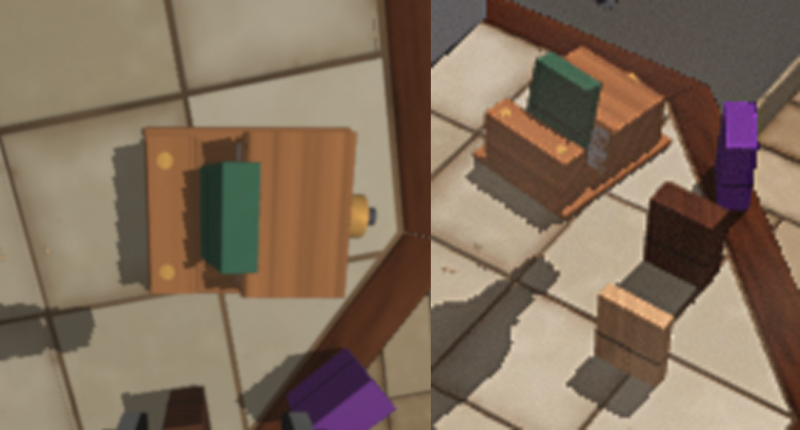

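The green spacer now leans towards the fence: its top is about 9 mm off, and only the cheek-side ledge carries it. That much tilt needs about 6 mm of play, so the gap must be the 24.2 mm setting; I had read the distance between the ledges as the gap. Brown is the right one. I'll measure the lean and take green out with a tilted tool.

```bash
python3 - <<'E'
from h import *
d=pickle.load(open("w.pkl","rb"))
o,ex,ey=pickle.load(open("g.pkl","rb"));g=o+.01335*ey
for z in(.078,.082):
    r=green(d,z);b=np.c_[r[4]/1000,[z]*4];print(np.round((b-g)@np.c_[ex,ey]*1000,1).tolist(),np.round((b.mean(0)-g)@np.c_[ex,ey]*1000,1))
c=d["extrinsics"][:3,3];print("cam",np.round((c-g)@np.c_[ex,ey]*1000,1),c[2])
# gap edges seen beyond spacer at guide x=+31mm
f=d["frame"];
for x in(.029,.033):
    pts=[proj(d,g+x*ex+y*.001*ey)[0] for y in np.arange(-22,22,1)]
    print(x,[f"{y}:{f[int(round(v)),int(round(u))][[0,2]]}" for y,(u,v) in zip(range(-22,22),pts)])
s,M=st();print(np.round(s["position"],4),np.round((s["position"]-g)@np.c_[ex,ey]*1000,1),np.degrees(np.arctan2(M[1,0],M[0,0])))
E
```

```text
[[-23.6, -17.2], [25.3, -17.5], [25.3, -1.5], [-23.5, -1.2]] [ 0.9 -9.3]
[[-22.9, -16.9], [25.1, -17.2], [25.2, -1.5], [-22.8, -1.2]] [ 1.1 -9.2]
cam [16.8  1.8] 0.3280247541413449
0.029 ['-22:[151  64]', '-21:[151  64]', '-20:[153  65]', '-19:[151  64]', '-18:[149  63]', '-17:[146  62]', '-16:[129  55]', '-15:[115  49]', '-14:[103  44]', '-13:[94 41]', '-12:[83 50]', '-11:[82 60]', '-10:[85 66]', '-9:[79 51]', '-8:[77 41]', '-7:[78 36]', '-6:[78 37]', '-5:[78 36]', '-4:[78 35]', '-3:[78 35]', '-2:[77 34]', '-1:[77 36]', '0:[78 37]', '1:[78 36]', '2:[77 35]', '3:[77 35]', '4:[77 36]', '5:[76 36]', '6:[78 36]', '7:[89 41]', '8:[123  53]', '9:[131  57]', '10:[134  58]', '11:[129  55]', '12:[134  57]', '13:[141  60]', '14:[140  60]', '15:[142  60]', '16:[147  62]', '17:[148  63]', '18:[148  63]', '19:[149  63]', '20:[149  64]', '21:[149  64]']
0.033 ['-22:[151  64]', '-21:[152  64]', '-20:[152  64]', '-19:[150  63]', '-18:[148  63]', '-17:[144  62]', '-16:[137  58]', '-15:[106  45]', '-14:[93 40]', '-13:[89 42]', '-12:[81 48]', '-11:[83 61]', '-10:[85 66]', '-9:[80 51]', '-8:[76 40]', '-7:[77 35]', '-6:[77 35]', '-5:[78 36]', '-4:[77 37]', '-3:[76 35]', '-2:[78 37]', '-1:[77 35]', '0:[77 36]', '1:[78 36]', '2:[76 36]', '3:[77 35]', '4:[77 35]', '5:[76 35]', '6:[77 37]', '7:[77 37]', '8:[108  48]', '9:[126  54]', '10:[135  58]', '11:[129  56]', '12:[133  57]', '13:[141  60]', '14:[140  60]', '15:[143  61]', '16:[147  62]', '17:[148  62]', '18:[149  63]', '19:[148  63]', '20:[149  63]', '21:[148  63]']
[0.5314 0.0791 0.1827] [-53.2   1.8] -100.53367968731301
```

Request:
apply_moves:
  commands: [0.15, -0.9, 0, 0, 0, 0, 0.2, -0.9, 0.6, 0, 0, 0, 0.2, 0, 0.9, 0, 0, 0, 0, 0, 0.83, 0, 0, 0, 0, 0, 0, 0, -0.63, 0, 0, 0, 0, 0, -0.63, 0, 0, 0, 0, 0, 0, 0]

```text
clock: 11.9
position: [0.5814, 0.0504, 0.11]
ee_rot: [0.072, -0.634, 0.767, 0.061]
contact_force: [-0.6, -0.8, 0.8]
width: 0.0384
```

```bash
python3 - <<'E'
from h import *
o,ex,ey=pickle.load(open("g.pkl","rb"));g=o+.01335*ey;B=np.c_[ex,ey,[0,0,1]]
s,M=st();g[2]=0
T=g+B@[.001,-.0043,.057]
print(s["clock"],np.round((s["position"]-g)@B*1000,1),np.round(B.T@M,3).tolist(),np.round(M.T@(T-s["position"])/.03,2))
E
```

```text
11.9 [  1.1 -17.4 110. ] [[-0.007, -1.0, -0.002], [-0.982, 0.006, 0.187], [-0.187, 0.003, -0.982]] [-0.1   0.    1.82]
```

Request:
apply_moves:
  commands: [-0.1, 0, 0.6, 0, 0, 0, 0, 0, 0.6, 0, 0, 0, 0, 0, 0.35, 0, 0, 0, 0, 0, 0.25, 0, 0, 0, 0, 0, 0, 0, 0, 0]

```text
clock: 12.4
position: [0.5834, 0.0662, 0.0583]
ee_rot: [0.072, -0.636, 0.766, 0.061]
contact_force: [-0.3, -0.2, 0.6]
width: 0.0386
```

Request:
apply_moves:
  commands: [0, 0, 0, 0, 0, 0, 0, 0, 0, 0, 0, 0, 0, 0, 0, 0, 0, 0, 0, 0, 0, 0, 0, 0, 0, 0, 0, 0, 0, 0]
  jaw: -1
  newtons: 20

```text
clock: 12.9
position: [0.5842, 0.0651, 0.0599]
ee_rot: [0.073, -0.636, 0.766, 0.06]
contact_force: [-0.7, -2.9, 1.2]
width: 0.0179
```

Request:
apply_moves:
  commands: [-0.04, 0, -0.2, 0, 0, 0, -0.1, 0, -0.5, 0, 0, 0, -0.18, 0, -0.95, 0, 0, 0, -0.18, 0, -0.95, 0, 0, 0, -0.12, 0, -0.6, 0, 0, 0, 0, 0, 0, 0, 0.63, 0, 0, 0, 0, 0, 0.63, 0, 0, 0, 0, 0, 0, 0]
  newtons: 40

```text
clock: 13.7
position: [0.5842, 0.0689, 0.158]
ee_rot: [0.001, -0.64, 0.768, 0.0]
contact_force: [0.2, 0.6, -0.5]
width: 0.0172
```

```bash
python3 - <<'E'
from h import *
s,M=st();T=np.array([.40,.30,.15])
print(s["clock"],np.round(s["qpos"],2),s["width"],np.round(s["position"],4),np.round(M,3).tolist(),np.round(M.T@(T-s["position"])/.03,2))
d=wrist("pics/w6f.png");print(green(d,.17)[0:3])
cv2.imwrite("pics/w6.png",cv2.resize(d["frame"][20:340,120:520],None,fx=1.5,fy=1.5)[...,::-1])
E
```

```text
13.7 [-0.    0.34  1.59  0.    1.2   1.75] 0.017242650692945255 [0.5842 0.0689 0.158 ] [[-0.18, -0.984, 0.001], [-0.984, 0.18, 0.002], [-0.002, -0.001, -1.0]] [-6.47  7.42  0.27]
(array([ 297,  245,   46,  137, 5501], dtype=int32), 69.0, array([ 297,  272,   46,   37, 1348], dtype=int32))
```

View pics/w6.png

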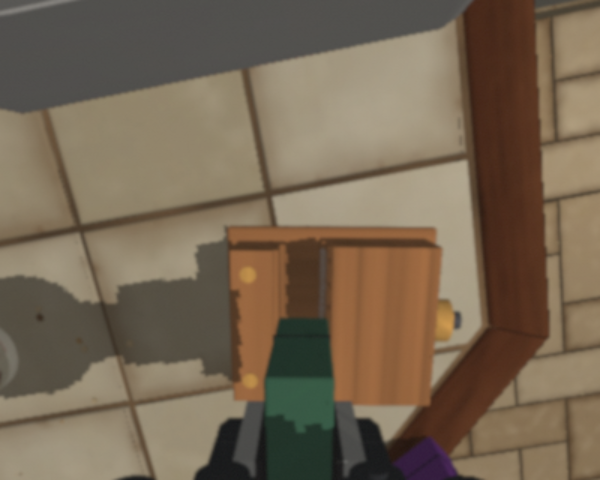

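Green is out and upright in the grip. I carry it to a free spot.

Request:
apply_moves:
  commands: [-0.72, 0.82, 0, 0, 0, 0, -0.72, 0.82, 0, 0, 0, 0, -0.72, 0.82, 0, 0, 0, 0, -0.72, 0.82, 0, 0, 0, 0, -0.72, 0.82, 0, 0, 0, 0, -0.72, 0.82, 0, 0, 0, 0, -0.72, 0.82, 0, 0, 0, 0, -0.72, 0.82, 0, 0, 0, 0, -0.72, 0.82, 0, 0, 0, 0, 0, 0, 0.9, 0, 0, 0, 0, 0, 1, 0, 0, 0, 0, 0, 1, 0, 0, 0, 0, 0, 0.5, 0, 0, 0, 0, 0, 0, 0, 0, 0]

```text
clock: 15.15
position: [0.3997, 0.296, 0.0529]
ee_rot: [-0.003, -0.638, 0.77, 0.001]
contact_force: [-0.1, -0.3, -0.4]
width: 0.0174
```

Request:
apply_moves:
  commands: [0, 0, 0.1, 0, 0, 0, 0, 0, 0.1, 0, 0, 0, 0, 0, 0, 0, 0, 0]

```text
clock: 15.45
position: [0.4022, 0.2977, 0.0497]
ee_rot: [0.001, -0.639, 0.769, -0.0]
contact_force: [0.5, -0.3, -0.6]
width: 0.0169
```

Request:
apply_moves:
  commands: [0, 0, 0.1, 0, 0, 0, 0, 0, 0.07, 0, 0, 0, 0, 0, 0, 0, 0, 0]

```text
clock: 15.75
position: [0.4016, 0.2976, 0.044]
ee_rot: [-0.0, -0.639, 0.769, 0.0]
contact_force: [-0.3, -0.6, -0.8]
width: 0.0174
```

Request:
apply_moves:
  commands: [0, 0, 0.05, 0, 0, 0, 0, 0, 0.05, 0, 0, 0, 0, 0, 0, 0, 0, 0]

```text
clock: 16.05
position: [0.4016, 0.2976, 0.0409]
ee_rot: [-0.0, -0.639, 0.769, 0.0]
contact_force: [0.4, 0.1, -1.5]
width: 0.0168
```

Request:
apply_moves:
  commands: [0, 0, 0.04, 0, 0, 0, 0, 0, 0.04, 0, 0, 0, 0, 0, 0, 0, 0, 0]

```text
clock: 16.35
position: [0.4019, 0.2977, 0.0395]
ee_rot: [0.0, -0.639, 0.769, -0.0]
contact_force: [-1.1, -0.3, 6.9]
width: 0.0176
```

Request:
apply_moves:
  commands: [0, 0, -0.02, 0, 0, 0, 0, 0, 0, 0, 0, 0, 0, 0, 0, 0, 0, 0, 0, 0, 0, 0, 0, 0, 0, 0, -0.3, 0, 0, 0, 0, 0, -1, 0, 0, 0, 0, 0, -1, 0, 0, 0, 0, 0, -1, 0, 0, 0, 0.5, 0, -1, 0, 0, 0, 0.8, -0.5, -1, 0, 0, 0, 0.9, -0.5, 0, 0, 0, 0, 0.9, -0.5, 0, 0, 0, 0, 0.95, -0.5, 0, 0, 0, 0, 0.95, -0.5, 0, 0, 0, 0, 0.95, -0.4, 0, 0, 0, 0, 0, 0, 0, 0, 0, -0.6, 0, 0, 0, 0, 0, -0.6, 0, 0, 0, 0, 0, 0]
  jaw: 0.1

```text
clock: 18.15
position: [0.4546, 0.1058, 0.1988]
ee_rot: [0.0, -0.705, 0.709, -0.0]
contact_force: [-0.1, -0.4, -0.4]
width: 0.0467
```

```bash
python3 - <<'E'
from h import *
s,M=st();print(s["clock"],np.round(s["qpos"],2),np.round(s["position"],4),np.degrees(np.arctan2(M[1,0],M[0,0])),s["width"])
d=wrist("pics/w7f.png")
u,v=proj(d,[.455,.107,.06])[0];print(u,v);hsv=cv2.cvtColor(d["frame"],cv2.COLOR_RGB2HSV)
x0,y0=int(u)-60,int(v)-70
cv2.imwrite("pics/w7.png",cv2.resize(d["frame"][max(y0,0):y0+140,max(x0,0):x0+120],None,fx=4,fy=4,interpolation=2)[...,::-1]);print(x0,y0)
pickle.dump((x0,y0),open("xy.pkl","wb"))
E
```

```text
18.15 [ 0.08  0.13  1.78 -0.    1.23  1.66] [0.4546 0.1058 0.1988] -90.30179068263904 0.04667764240014698
317.7322573138474 228.370192124394
257 158
```

View pics/w7.png

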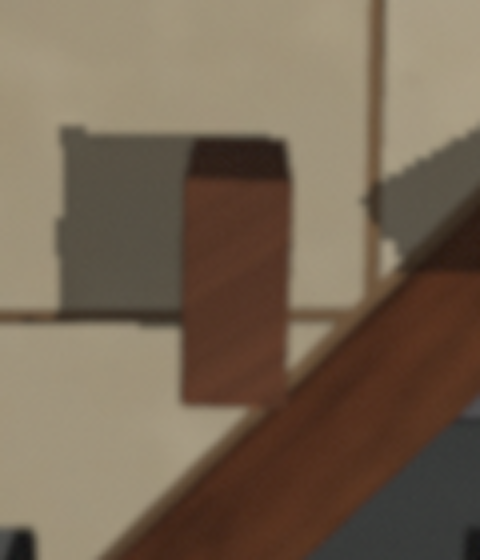

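The brown spacer's top face runs from (184,180) to (286,402) in the crop, near the wooden edge strip.

```bash
python3 - <<'E'
from h import *
d=pickle.load(open("w.pkl","rb"));s,M=st()
c=cast(d,[(257+u/4,158+v/4) for u,v in((184,180),(291,180),(286,402),(181,404))],.06)
print(np.round(c*1000,1).tolist());print(c.mean(0))
for i,j in((0,3),(1,2)):print(np.degrees(np.arctan2(*(c[i]-c[j])[[1,0]])),np.linalg.norm(c[i]-c[j]))
T=c.mean(0);T[2]=.029;print(np.round(M.T@(T-s["position"])/.03,2))
E
```

```text
[[476.6, 118.9, 60.0], [476.4, 97.0, 60.0], [428.2, 97.9, 60.0], [427.9, 120.5, 60.0]]
[0.45226191 0.10859088 0.06      ]
-1.8358410047933922 0.048705399530133434
-1.0910242130762156 0.04823851257115019
[-0.08  0.08  5.66]
```

Request:
apply_moves:
  commands: [-0.08, 0.08, 0.9, 0, 0, 0.13, 0, 0, 1, 0, 0, 0, 0, 0, 1, 0, 0, 0, 0, 0, 1, 0, 0, 0, 0, 0, 0.9, 0, 0, 0, 0, 0, 0.5, 0, 0, 0, 0, 0, 0.36, 0, 0, 0, 0, 0, 0, 0, 0, 0]

```text
clock: 19.0
position: [0.4514, 0.1088, 0.0275]
ee_rot: [-0.001, -0.698, 0.716, 0.001]
contact_force: [-0.3, 0.5, 1.0]
width: 0.047
```

Request:
apply_moves:
  commands: [0, 0, 0, 0, 0, 0, 0, 0, 0, 0, 0, 0, 0, 0, 0, 0, 0, 0, 0, 0, 0, 0, 0, 0, 0, 0, 0, 0, 0, 0, 0, 0, 0, 0, 0, 0]
  jaw: -1
  newtons: 40

```text
clock: 19.6
position: [0.4532, 0.1087, 0.0294]
ee_rot: [0.001, -0.699, 0.716, -0.001]
contact_force: [0.2, 0.1, 5.9]
width: 0.0224
```

Request:
apply_moves:
  commands: [0, 0, -0.3, 0, 0, 0, 0, 0, -0.9, 0, 0, 0, 0, 0, -1, 0, 0, 0, 0, 0, -1, 0, 0, 0, 0, 0, -0.8, 0, 0, 1, 0, 0, 0, 0, 0, 0.08, 0, 0, 0, 0, 0, 0]

```text
clock: 20.3
position: [0.4519, 0.1086, 0.1487]
ee_rot: [0.0, -0.639, 0.769, -0.0]
contact_force: [-0.0, 0.8, -1.5]
width: 0.0225
```

```bash
python3 - <<'E'
from h import *
o,ex,ey=pickle.load(open("g.pkl","rb"));g=o+.01335*ey
s,M=st();print(s["clock"],s["width"],np.round(s["position"],4),np.round(M.T@np.r_[(g-s["position"])[:2],0]/.03,2),np.degrees(np.arctan2(M[1,0],M[0,0])))
E
```

```text
20.3 0.02247538749787567 [0.4519 0.1086 0.1487] [ 0.53 -4.56  0.  ] -100.5515822937714
```

Request:
apply_moves:
  commands: [0.09, -0.76, 0, 0, 0, 0, 0.09, -0.76, 0, 0, 0, 0, 0.09, -0.76, 0, 0, 0, 0, 0.09, -0.76, 0, 0, 0, 0, 0.09, -0.76, 0, 0, 0, 0, 0.08, -0.76, 0, 0, 0, 0, 0, 0, 0.5, 0, 0, 0, 0, 0, 0, 0, 0, 0]

```text
clock: 21.1
position: [0.5814, 0.0674, 0.1296]
ee_rot: [-0.003, -0.639, 0.769, 0.003]
contact_force: [-1.0, 0.5, -1.3]
width: 0.0226
```

```bash
python3 - <<'E'
from h import *
o,ex,ey=pickle.load(open("g.pkl","rb"));g=o+.01335*ey
s,M=st();print(s["clock"],np.round(s["position"],4),np.round(M.T@np.r_[(g-s["position"])[:2],0]*1000,1))
d=wrist("pics/w8f.png");f=d["frame"].astype(int);p0=s["position"]
zb=p0[2]-.029
for z,xs in((.046,(-.045,-.04,-.035)),(zb,(-.022,))):
  for ty in xs:
    L=[]
    for t in np.arange(-20,20.5,1):
        w=p0+M[:,0]*t*.001+M[:,1]*ty;w[2]=z
        u,v=proj(d,w)[0];q=f[int(round(v))+(-2 if z==zb else 0),int(round(u))];L.append(f"{t:.0f}:{q[0]},{q[2]}")
    print(z,ty,(round(u),round(v)),*L)
cv2.imwrite("pics/w8.png",cv2.resize(d["frame"][100:260,220:420],(800,640),interpolation=2)[:600,:,::-1])
E
```

```text
21.1 [0.5814 0.0674 0.1296] [-0.7 -1.9 -0. ]
0.046 -0.045 (350, 182) -20:81,39 -19:81,37 -18:81,38 -17:81,38 -16:81,39 -15:77,35 -14:78,38 -13:80,38 -12:83,39 -11:98,44 -10:98,44 -9:92,42 -8:82,37 -7:84,39 -6:83,37 -5:83,38 -4:83,38 -3:83,39 -2:82,38 -1:82,37 0:84,38 1:84,38 2:83,39 3:84,40 4:83,39 5:84,39 6:83,39 7:81,38 8:84,39 9:106,46 10:106,46 11:83,38 12:81,37 13:82,39 14:80,37 15:78,38 16:77,37 17:75,35 18:74,35 19:73,34 20:73,33
0.046 -0.04 (350, 189) -20:154,66 -19:154,66 -18:154,66 -17:154,66 -16:151,65 -15:143,61 -14:146,62 -13:138,59 -12:127,56 -11:137,58 -10:138,59 -9:130,57 -8:98,44 -7:85,38 -6:81,36 -5:81,38 -4:81,37 -3:81,37 -2:81,37 -1:81,38 0:81,37 1:81,37 2:82,38 3:81,38 4:82,38 5:81,38 6:82,38 7:82,48 8:85,61 9:85,59 10:83,54 11:88,54 12:94,46 13:102,46 14:113,50 15:140,61 16:147,63 17:153,65 18:157,67 19:158,67 20:157,66
0.046 -0.035 (349, 197) -20:154,65 -19:155,67 -18:155,66 -17:153,66 -16:148,63 -15:147,62 -14:148,63 -13:140,59 -12:121,53 -11:131,58 -10:135,60 -9:119,52 -8:83,39 -7:78,37 -6:75,35 -5:76,36 -4:77,37 -3:76,36 -2:75,34 -1:76,35 0:76,35 1:76,35 2:76,36 3:76,36 4:76,36 5:76,36 6:76,35 7:78,46 8:82,58 9:83,54 10:82,54 11:88,54 12:92,47 13:95,42 14:106,46 15:142,61 16:148,62 17:154,65 18:157,66 19:158,68 20:158,66
0.10064071523872159 -0.022 (358, 240) -20:86,39 -19:86,39 -18:85,38 -17:85,38 -16:84,37 -15:85,39 -14:123,52 -13:154,64 -12:146,62 -11:113,49 -10:89,41 -9:84,38 -8:91,40 -7:89,41 -6:83,38 -5:65,32 -4:64,30 -3:65,32 -2:64,31 -1:64,31 0:64,31 1:64,32 2:64,32 3:63,31 4:64,32 5:62,33 6:62,39 7:63,42 8:66,45 9:69,34 10:71,34 11:98,43 12:142,61 13:157,67 14:161,68 15:160,68 16:159,68 17:158,67 18:158,67 19:154,66 20:147,62
```

View pics/w8.png

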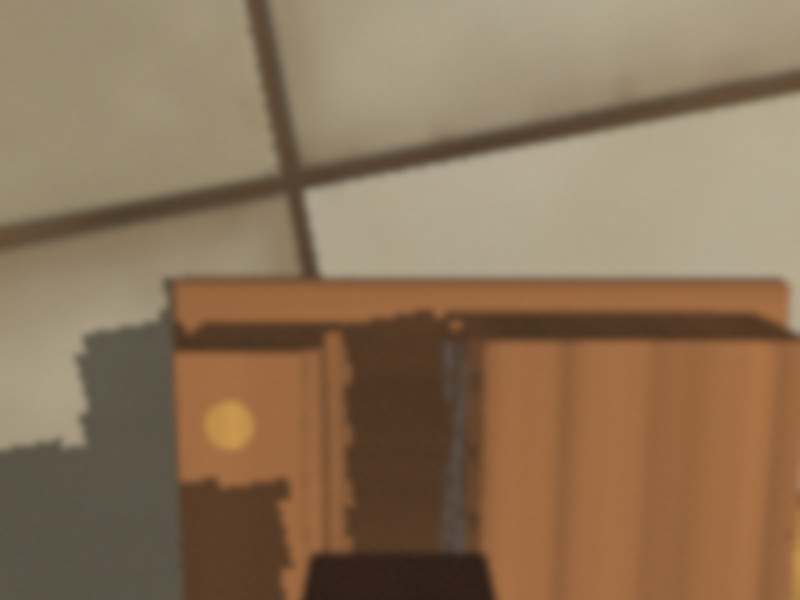

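The brown spacer's bottom edge is at (310–492,555), nearly centred over the gap (323–483). I shift 1 mm to the cheek and feel down.

Request:
apply_moves:
  commands: [-0.035, -0.04, 0.6, 0, 0, 0, 0, 0, 0.6, 0, 0, 0, 0, 0, 0.4, 0, 0, 0, 0, 0, 0, 0, 0, 0, 0, 0, 0, 0, 0, 0]

```text
clock: 21.65
position: [0.585, 0.0686, 0.0856]
ee_rot: [-0.0, -0.639, 0.769, 0.0]
contact_force: [0.7, -0.3, -0.8]
width: 0.0223
```

Request:
apply_moves:
  commands: [0, 0, 0.05, 0, 0, 0, 0, 0, 0.05, 0, 0, 0, 0, 0, 0, 0, 0, 0]

```text
clock: 21.95
position: [0.5853, 0.0686, 0.0829]
ee_rot: [0.0, -0.639, 0.77, -0.0]
contact_force: [-0.8, -0.3, -1.1]
width: 0.0223
```

Bottom at about 54 mm, 8 mm above the guide's top.

Request:
apply_moves:
  commands: [0, 0, 0.08, 0, 0, 0, 0, 0, 0.08, 0, 0, 0, 0, 0, 0.06, 0, 0, 0, 0, 0, 0, 0, 0, 0]

```text
clock: 22.35
position: [0.5848, 0.0685, 0.0755]
ee_rot: [-0.0, -0.638, 0.77, 0.0]
contact_force: [0.1, 0.5, -0.6]
width: 0.0223
```

Request:
apply_moves:
  commands: [0, 0, 0.03, 0, 0, 0, 0, 0, 0.03, 0, 0, 0, 0, 0, 0.03, 0, 0, 0, 0, 0, 0, 0, 0, 0]

```text
clock: 22.75
position: [0.5852, 0.0684, 0.0732]
ee_rot: [-0.0, -0.639, 0.77, -0.0]
contact_force: [-0.7, -0.2, 0.4]
width: 0.0223
```

Request:
apply_moves:
  commands: [0, 0, 0.03, 0, 0, 0, 0, 0, 0.03, 0, 0, 0, 0, 0, 0, 0, 0, 0]

```text
clock: 23.05
position: [0.5854, 0.068, 0.072]
ee_rot: [0.0, -0.639, 0.769, -0.001]
contact_force: [-0.0, -2.7, 0.8]
width: 0.0224
```

Request:
apply_moves:
  commands: [0, 0, 0.03, 0, 0, 0, 0, 0, 0.03, 0, 0, 0, 0, 0, 0, 0, 0, 0]

```text
clock: 23.35
position: [0.585, 0.0681, 0.0692]
ee_rot: [-0.0, -0.639, 0.77, -0.0]
contact_force: [-0.3, -2.7, -0.8]
width: 0.0224
```

It is past the bevels with only 2.7 N sideways from the cheek. I ease 0.4 mm towards the fence and go on.

Request:
apply_moves:
  commands: [0.015, 0, 0.04, 0, 0, 0, 0, 0, 0.05, 0, 0, 0, 0, 0, 0.05, 0, 0, 0, 0, 0, 0, 0, 0, 0]

```text
clock: 23.75
position: [0.5849, 0.0681, 0.065]
ee_rot: [-0.0, -0.639, 0.77, 0.0]
contact_force: [0.3, -2.5, -0.5]
width: 0.022
```

Request:
apply_moves:
  commands: [0, 0, 0.06, 0, 0, 0, 0, 0, 0.06, 0, 0, 0, 0, 0, 0.06, 0, 0, 0, 0, 0, 0, 0, 0, 0]

```text
clock: 24.15
position: [0.585, 0.068, 0.0596]
ee_rot: [-0.0, -0.639, 0.77, 0.0]
contact_force: [0.0, -2.3, -2.6]
width: 0.0228
```

Request:
apply_moves:
  commands: [0.01, 0, 0.05, 0, 0, 0, 0, 0, 0.05, 0, 0, 0, 0, 0, 0.05, 0, 0, 0, 0, 0, 0, 0, 0, 0]

```text
clock: 24.55
position: [0.5849, 0.068, 0.0552]
ee_rot: [-0.0, -0.638, 0.77, 0.0]
contact_force: [0.2, -1.2, -1.7]
width: 0.0222
```

Request:
apply_moves:
  commands: [0, 0, 0.04, 0, 0, 0, 0, 0, 0.03, 0, 0, 0, 0, 0, 0, 0, 0, 0]

```text
clock: 24.85
position: [0.5849, 0.068, 0.0532]
ee_rot: [-0.0, -0.638, 0.77, 0.0]
contact_force: [0.4, -1.4, -1.4]
width: 0.0222
```

Request:
apply_moves:
  commands: [0, 0, 0.04, 0, 0, 0, 0, 0, 0.03, 0, 0, 0, 0, 0, 0, 0, 0, 0]

```text
clock: 25.15
position: [0.585, 0.068, 0.0515]
ee_rot: [0.0, -0.638, 0.77, 0.0]
contact_force: [-0.9, -0.2, 1.7]
width: 0.0226
```

Request:
apply_moves:
  commands: [0, 0, 0.03, 0, 0, 0, 0, 0, 0, 0, 0, 0]

```text
clock: 25.35
position: [0.585, 0.068, 0.0515]
ee_rot: [0.0, -0.638, 0.77, -0.0]
contact_force: [-1.8, -0.2, 7.8]
width: 0.0223
```

Seated at the ledge height, 0.0515 m against 0.0514 expected. Next I release and withdraw.

Request:
apply_moves:
  commands: [0, 0, -0.02, 0, 0, 0, 0, 0, 0, 0, 0, 0, 0, 0, 0, 0, 0, 0, 0, 0, 0, 0, 0, 0, 0, 0, 0, 0, 0, 0]
  jaw: 0

```text
clock: 25.85
position: [0.585, 0.0678, 0.0508]
ee_rot: [-0.0, -0.638, 0.77, 0.0]
contact_force: [0.9, -0.5, 0.1]
width: 0.0426
```

Request:
apply_moves:
  commands: [0, 0, -0.3, 0, 0, 0, 0, 0, -0.9, 0, 0, 0, 0, 0, -1, 0, 0, 0, 0, 0, -1, 0, 0, 0, 0, 0.8, -1, 0, 0, 0, 0, 1, -0.4, 0, 0, 0, 0, 0, 0, 0, 0, 0, 0, 0, 0, 0, 0, 0]

```text
clock: 26.65
position: [0.532, 0.0779, 0.1901]
ee_rot: [0.001, -0.639, 0.769, -0.001]
contact_force: [-0.0, -0.1, -0.9]
width: 0.0427
```

```bash
python3 - <<'E'
from h import *
s,M=st();print(s["clock"],np.round(s["position"],4))
d=wrist("pics/w9f.png");o,ex,ey=pickle.load(open("g.pkl","rb"));g=o+.01335*ey;g[2]=0
f=d["frame"].astype(int)
def line(z,x,ys):
    L=[]
    for y in ys:
        u,v=proj(d,g+x*.001*ex+y*.001*ey+np.array([0,0,z]))[0];q=f[int(round(v)),int(round(u))];L.append(f"{y}:{q[0]},{q[2]}")
    print(z,x,*L)
for x in(-15,0,15):line(.082,x,range(-20,21))
L=[]
for x in range(-36,37,2):
    u,v=proj(d,g+x*.001*ex+np.array([0,0,.082]))[0];L.append(f"{x}:{f[int(round(v)),int(round(u))][0]}")
print(*L);print("cam",np.round((d["extrinsics"][:3,3]-g)@np.c_[ex,ey]*1000,1))
# green now, and other spacers unmoved in the fixed cameras
t=manip.get_image("top");t0=pickle.load(open("top0.pkl","rb"))
hsv=cv2.cvtColor(t["frame"],cv2.COLOR_RGB2HSV)
m=cv2.inRange(hsv,(65,100,30),(90,255,255));m[:270]=0
n,l,st_,c=cv2.connectedComponentsWithStats(m);print([(st_[i].tolist(),np.round(cast(t,c[i],.05)[0],3).tolist()) for i in range(1,n) if st_[i,4]>30])
df=np.uint8(cv2.absdiff(t["frame"],t0["frame"]).max(2)>40);n,l,st_,c=cv2.connectedComponentsWithStats(cv2.morphologyEx(df,cv2.MORPH_OPEN,np.ones((2,2))))
print([st_[i].tolist() for i in range(1,n) if st_[i,4]>25])
a=manip.get_image("scene");pickle.dump((d,t,a),open("fin.pkl","wb"))
E
```

```text
26.65 [0.532  0.0779 0.1901]
0.082 -15 -20:153,64 -19:154,65 -18:155,66 -17:157,66 -16:154,65 -15:151,63 -14:141,60 -13:124,53 -12:105,45 -11:93,41 -10:88,41 -9:78,34 -8:84,38 -7:85,39 -6:86,40 -5:86,39 -4:89,40 -3:91,41 -2:92,41 -1:92,41 0:92,41 1:91,40 2:90,40 3:91,41 4:87,39 5:88,39 6:87,40 7:85,38 8:84,38 9:82,37 10:82,37 11:79,35 12:71,33 13:76,35 14:78,35 15:81,37 16:82,37 17:82,38 18:81,37 19:81,38 20:81,38
0.082 0 -20:151,64 -19:151,64 -18:153,65 -17:154,65 -16:152,64 -15:149,64 -14:143,61 -13:118,51 -12:96,43 -11:82,37 -10:85,39 -9:85,39 -8:83,37 -7:83,37 -6:82,37 -5:83,38 -4:81,36 -3:82,38 -2:81,36 -1:82,38 0:81,38 1:80,37 2:80,36 3:80,37 4:80,38 5:80,36 6:81,36 7:81,37 8:84,38 9:86,40 10:87,39 11:77,36 12:73,36 13:73,34 14:79,36 15:81,38 16:81,37 17:81,38 18:81,38 19:81,38 20:80,36
0.082 15 -20:150,64 -19:150,64 -18:151,64 -17:152,64 -16:151,64 -15:143,60 -14:136,57 -13:106,46 -12:94,41 -11:88,38 -10:85,38 -9:86,40 -8:85,38 -7:86,40 -6:86,39 -5:86,39 -4:85,39 -3:83,37 -2:82,37 -1:81,36 0:81,37 1:80,35 2:82,37 3:82,37 4:82,38 5:82,37 6:83,38 7:82,37 8:83,38 9:83,38 10:82,36
[... 522 characters left out ...]
 [500, 194, 16, 26, 240], [598, 194, 5, 10, 32], [239, 210, 143, 113, 5780], [265, 220, 9, 6, 44], [508, 221, 41, 53, 1035], [544, 236, 96, 69, 1340], [383, 248, 32, 26, 725], [528, 248, 27, 55, 1178], [583, 256, 4, 12, 38], [509, 276, 25, 52, 838], [570, 277, 44, 26, 929], [533, 304, 59, 28, 1293], [591, 304, 49, 91, 2062], [236, 312, 10, 20, 119], [565, 333, 34, 57, 1331], [551, 335, 15, 27, 245], [437, 360, 104, 38, 2351], [355, 363, 11, 4, 30], [563, 363, 5, 12, 37], [542, 383, 31, 41, 1089], [388, 395, 157, 85, 7537], [572, 394, 17, 30, 263], [547, 425, 57, 31, 1130], [451, 450, 18, 13, 65], [610, 459, 30, 21, 451], [357, 464, 9, 16, 89], [367, 464, 21, 16, 280], [439, 466, 22, 14, 97]]
```

Request:
apply_moves:
  commands: [0.9, 0.4, -0.2, 0, 0, 0, 0.9, 0.4, -0.2, 0, 0, 0, 0.9, 0.4, -0.2, 0, 0, 0, 0.9, 0.4, -0.2, 0, 0, 0, 0.9, 0.4, -0.2, 0, 0, 0, 0.9, 0.4, -0.2, 0, 0, 0, 0.9, 0.4, -0.2, 0, 0, 0, 0.9, 0.4, -0.2, 0, 0, 0, 0.9, 0.4, 0, 0, 0, 0, 0.9, 0.4, 0, 0, 0, 0, 0.9, 0.4, 0, 0, 0, 0, 0.9, 0.4, 0, 0, 0, 0, 0, 0, 0, 0, 0, 0, 0, 0, 0, 0, 0, 0]

```text
clock: 28.2
position: [0.3307, -0.2146, 0.2365]
ee_rot: [0.0, -0.638, 0.77, 0.001]
contact_force: [0.1, -0.8, -0.2]
width: 0.0427
```

```bash
python3 - <<'E'
from h import *
s,M=st();print(s["clock"],np.round(s["position"],3))
t=manip.get_image("top");a=manip.get_image("scene");t0=pickle.load(open("top0.pkl","rb"));a0=pickle.load(open("scene0.pkl","rb"))
for n,i,i0 in(("top",t,t0),("scene",a,a0)):
    # green: pixel extents vs prediction for an upright box at the release pose
    c=np.array([.402,.298,0]);y=np.radians(-10.5);X=np.array([np.cos(y),np.sin(y),0]);Y=np.array([-X[1],X[0],0])
    P=proj(i,[c+sx*.025*X+sy*.009*Y+[0,0,z] for sx in(-1,1) for sy in(-1,1) for z in(0,.06)])
    print(n,"pred box",P.min(0).round(),P.max(0).round())
    hsv=cv2.cvtColor(i["frame"],cv2.COLOR_RGB2HSV);m=cv2.inRange(hsv,(65,70,20),(92,255,255))
    k,l,S,C=cv2.connectedComponentsWithStats(m);print(" green",[S[j].tolist() for j in range(1,k) if S[j,4]>60 and np.hypot(*(C[j]-P.mean(0)))<40])
    df=np.uint8(cv2.absdiff(i["frame"],i0["frame"]).max(2)>40)
    for nm,p in(("wj",[.585,.266,.05]),("bj",[.567,.359,.05]),("pale",[.436,.205,.03])):
        u,v=proj(i,p)[0].astype(int);print(" ",nm,(u,v),df[v-20:v+21,u-14:u+15].sum(),end="")
    print()
    if n=="top": print(" bowl",df[180:240,210:270].sum(),"potato",df[260:283,168:197].sum())
    else: print(" bowl",df[245:305,188:262].sum(),"potato",df[347:385,225:255].sum())
# brown in scene camera
i=a;o,ex,ey=pickle.load(open("g.pkl","rb"));g=o+.01335*ey;g[2]=0
P=proj(i,[g+sx*.025*ex+sy*.0115*ey+[0,0,z] for sx in(-1,1) for sy in(-1,1) for z in(.046,.082)]);print("brown pred",P.round().tolist())
hsv=cv2.cvtColor(i["frame"],cv2.COLOR_RGB2HSV);u0,v0=P.min(0).astype(int)-12;u1,v1=P.max(0).astype(int)+12
m=np.uint8(hsv[v0:v1,u0:u1,2]<85)
for r in m[::2]:print("".join(".#"[x] for x in r))
E
```

```text
28.2 [ 0.331 -0.215  0.237]
top pred box [314. 270.] [327. 296.]
 green [[316, 271, 11, 25, 179]]
  wj (np.int64(333), np.int64(200)) 0  bj (np.int64(292), np.int64(208)) 0  pale (np.int64(362), np.int64(267)) 25
 bowl 0 potato 0
scene pred box [341. 235.] [368. 275.]
 green [[345, 236, 23, 19, 159]]
  wj (np.int64(286), np.int64(198)) 0  bj (np.int64(265), np.int64(230)) 0  pale (np.int64(364), np.int64(217)) 191
 bowl 0 potato 0
brown pred [[353.0, 150.0], [353.0, 137.0], [345.0, 155.0], [346.0, 142.0], [336.0, 139.0], [337.0, 126.0], [329.0, 144.0], [329.0, 131.0]]
.##############...##.#.....########....#.#......
################.#.....#.....#.##..##..####.....
...##################.......#....#.#.#...#.#....
........#################.......#.....#...#.....
.............##################......#.##.......
.................###################......#.....
......................######........###.......#.
.......................................######...
...........................................###..
.............##...........#...................##
.............#####..............................
.............########...........................
.............############..........#............
.............##############.....####............
.............#######################............
.............#######################............
..............######################............
.................###################............
.#..................################............
.......................#############..........#.
..........................##########............
...............................####......#.....#
...#.............................##......##...#.
.................................#.......##..#..
.............................................#.#
..........................................###...
```

```bash
python3 - <<'E'
from h import *
for n,reg in(("top",(245,290,345,380)),("scene",(195,236,345,390))):
    i=manip.get_image(n)["frame"];i0=pickle.load(open(n+"0.pkl","rb"))["frame"];a,b,c,e=reg
    for f in(i0,i):
        h=cv2.cvtColor(f,cv2.COLOR_RGB2HSV)[a:b,c:e];m=cv2.inRange(h,(8,85,120),(18,255,255));x,y,w,hh=cv2.boundingRect(m);print(n,"pale",x+c,y+a,w,hh,m.sum()//255)
    v,u=np.nonzero(cv2.absdiff(i,i0).max(2)[a:b,c:e]>40);print(" diff at",len(u),(u.min()+c,u.max()+c,v.min()+a,v.max()+a) if len(u) else "")
f=manip.get_image("scene")["frame"]
print([tuple(f[v,356].tolist()) for v in range(232,284,3)])
E
```

```text
top pale 359 256 12 31 145
top pale 359 256 10 24 142
 diff at 72 (np.int64(368), np.int64(379), np.int64(279), np.int64(289))
scene pale 353 202 37 31 164
scene pale 353 202 37 34 159
 diff at 459 (np.int64(360), np.int64(389), np.int64(195), np.int64(235))
[(98, 88, 77), (93, 80, 69), (92, 77, 66), (72, 103, 79), (73, 103, 80), (73, 103, 80), (63, 81, 62), (52, 57, 47), (55, 60, 50), (52, 61, 47), (50, 57, 46), (46, 53, 45), (45, 53, 41), (86, 78, 67), (92, 82, 68), (91, 81, 69), (104, 92, 80), (195, 178, 153)]
```

```bash
python3 -c "
from rig import manip
print(manip.sign_off())"
```

```text
the job is handed in; nothing more can be done
None
```

The dark brown 23 mm spacer is standing upright in the gap, resting on both ledges. I handed the job in at about 28 s.

- **What I did:** I first misread the gap as 19.2 mm and tried the green spacer. It went in with a lot of play and leaned towards the fence when released, which showed the gap was the 24.2 mm setting. I took it out with a tilted grip and stood it on the worktop. The brown spacer then slid in with at most about 3 N sideways and met the ledges with about 8 N.
- **Pale spacer:** I did not try it. It is thinner than the green one, which was already too loose, so it stayed standing where it was.
- **Brown spacer:** It was released within 0.1 mm of the expected ledge height. In the wrist view its top lies centred over the gap to within about 1 mm and is level. Its ends are at about ±26 mm, inside the ±38 mm gap. I did not check its black line directly.
- **Green and pale spacers:** Green's position and outline match an upright spacer at the place I put it down, clear of the guide. Pale has not moved.
- **Jars, bowl and potato:** There was no image change at any of them.
- **Limits of the checks:** The final checks were numerical, because all 12 picture views were used. My first gap reading disagreed with the result, and later edge readings were ambiguous. The fit itself settled it.

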